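Clamp a guitar bridge blank with a slip-clutch thumbscrew

TASK

Gently slide the dark bridge blank along its channel until its end touches the stop block at the end of the jig. Then turn the thumbscrew on top clockwise until its clutch first slips, and stop there: the blank must be held tight and the knob must not run on more than about 20 degrees after the first slip. Let go and leave the other things on the bench alone.

Things in the scene. Friction and masses are not known exactly. Their poses are not given: they have to be found in the camera images.
- jig: Fixed jig on a plywood base 125 x 170 x 20 mm (local x -54.5 to +70.5, y +-85 mm). Origin: on the table under the vertical screw axis. A steel post on the +x side (x 31.5 to 57.5, y +-22 mm) carries an arm over the middle (x -27.5 to 57.5, y +-22, z 62 to 78 mm).
- stop: Fixed wooden stop block, 52 x 14 x 22 mm, closing the +y end of the channel. Origin: middle of the lower edge of the face that the blank must touch, at jig-local (0, 65, 20) mm. Press the blank on it gently: about 5 to 20 N; 40 N is a failure. Back off gently (10 mm/s) so as not to drag the blank back with the fingers; it weighs little.
- blank: Loose dark wooden bridge blank, 30 (x) x 160 (y) x 12 (z) mm, 75 g, lying in the channel along the jig's y. Origin: centre of its underside. Starts 20 to 45 mm short of the stop, its -y end overhanging the jig's open end, 20 mm above the table. Home, its origin is at jig-local y = -15 mm and its -y end face (z 20 to 32 mm) is still 10 mm outside the base.
- jaw: Screw stem under the jig's arm, diameter 15 mm; origin: on the screw axis at its lower end. It carries a round pressure pad, diameter 32 mm, whose underside is 12.0 to 14.5 mm below the origin (set by hand, not measured). The screw drives it straight down 4 mm per radian of turning. The gap from pad to blank top is 4.3 to 10 mm at the start: 1.1 to 2.5 rad, more than one grasp.
- telltale: Steel slip pin, diameter 6 mm, in the middle of the top of the knob's bar, on the screw axis. Origin: centre of its top, z = 122.5 mm at the start. It rises 5 mm per radian that the clutch has slipped (0.5 rad, 2.5 mm, is too much).
- knob: Steel thumbscrew head on a dark collar (diameter 50 mm, z 78 to 84 mm) that drives the screw: disc diameter 40 mm, z 84 to 92 mm, and on it an upright bar 40 mm long (local x), 12 mm thick (y), z 92 to 122 mm. Origin: on the screw axis, disc underside. Clockwise from above tightens. Free turning takes 0.10 N m. At 0.35 N m the clutch slips and it turns alone.
- knob_mark (a point): Rim of the knob disc at the bar's +x end (20 mm off axis, z = 92 mm). It starts at the white index line on the collar and leaves it only by slipping (clockwise only). From the pad's touch to the slip the torque climbs from 0.10 to 0.35 N m in about 0.2 rad. Held still, friction lets the reading sag: to -0.10 when free, 0.15 after slipping. The screw stays tight when let go.
- channel_mouth (a point): Middle of the channel floor at the jig's open end, jig-local (0, -85, 20) mm; axes as the jig. The channel, 33.5 mm wide, runs from here along +y to the stop, between wooden rails 9 mm wide and 6 mm high.
- knob_grip (a point): On the screw axis at the height to grip the bar (z = 115 mm); fingers close across the bar's 12 mm (knob y). x axis along the bar.
- glue_jar: Bystander, leave alone: glass glue jar, 56 mm across, 70 mm high, beside the jig's post. Origin: centre of its underside.
- offcut: Bystander, leave alone: small wood offcut, 50 x 32 x 22 mm, in front of the jig. Origin: centre of its underside.
- tin_cup: Bystander, leave alone: metal cup, 72 mm across, 75 mm high. Origin: centre of its underside.
- screwdriver: Bystander, leave alone: screwdriver lying on the bench. Origin: centre of its underside.
- mallet: Bystander, leave alone: small wooden mallet lying on the bench. Origin: centre of its underside.
- paint_tin: Bystander, leave alone: tin of paint, 90 mm across, 100 mm high. Origin: centre of its underside.
- tape_roll: Bystander, leave alone: roll of tape, 84 mm across, 22 mm high. Origin: centre of its underside.
Not all that is in view belongs to the job. Of the things shaped like the jig, the plywood one is meant.

How it is judged:
By the outcome, as a careful person would: the job done as asked, in the order asked, and still so for the second after the job is handed in, with the robot touching nothing.
It also fails if it takes over 72 s, if anything falls off the work surface, if the arm or the gripper's body presses on something with over 40 N, if the wrist force passes 120 N, or if a joint passes its speed limit or range.

ROBOT

A 7-joint arm with a two-finger parallel gripper is mounted at the origin on the work surface. World frame = base frame: x ahead of the robot, y to its left, z up, the work surface at z = 0. Lengths are in mm, angles in degrees, forces in N, time in s.
With the tool pointing down it reaches from about 375 to 925 mm from the base axis. Payload 3.1 kg.
Tool frame: the origin (TCP) lies between the finger pads; the fingertips stand 8 mm ahead of it and the grasp point (between the pads) lies 11 mm behind it (bot.nose_length is the distance from the TCP to the fingertips, in mm); z points along the fingers, y is the line along which they close (so a half turn about z gives the same grasp; the last joint's range is limited). The gripper opens to 85 mm and grips with 20 to 120 N. Pads are 22 mm wide; open, the fingers measure 114 mm over their backs; the gripper's body (76 mm by 85 mm) begins 54 mm behind the grasp point. The pads swing forward as they close: fully open they stand 13 mm farther back than shut.
Start: joints at [64.355, 21.939, 2.515, 91.553, -1.026, 66.532, -2.859], TCP at [222.781, -610.632, 239.269] pointing down, gripper open.
Joint ranges: [-149.38, 149.38], [-23.57, 123.04], [-84.95, 90], [0, 143.3], [-89.99, 269.99], [3.08, 112.72], [-163.45, 163.45]. Speed limits (degrees/s): [159.86, 159.86, 180, 180, 180, 180, 180].

INTERFACE

Orientations are given as [roll, pitch, yaw] about the fixed x, y, z axes, in that order (R = Rz(yaw) Ry(pitch) Rx(roll)).
In Python, from rig import bot, capture, ticket gives the robot as it stands.
- The arm moves only by the tool move_arm, never from a script. Its argument "rows" is text: rows parted by semicolons, each of 7 numbers parted by spaces: the turn, a rotation vector about the world's x, y, z in rad, then the shift along the world's x, y, z in mm, then the closure in counts, from 0 (fully open) to 255 (shut). In form: rx ry rz dx dy dz claw; .... A call has 1 to 20 rows; each row shifts and turns the commanded pose from where the row before left it; what a row does not reach is not made up. A row lasts 1/10 s, in which the tool goes at most 50 mm and 8.59 degrees, less where a joint would pass 70% of its speed; a pose out of reach is approached as far as the arm can. A call with a gripper value outside its range is refused whole. The fingers move at their own pace and stop on an object; the grip force is fixed at half the most. Time passes only in rows, so rows that do not move let the fingers close. It gives the time, the measured TCP pose, the force, the opening and the grip force at its end, in the units of the state.
- bot.sense(): the state, without advancing time (a new reading comes with each control period).
- capture(name): name is "side" or "top" or "wrist"; returns a dict with "img" (400x640x3 uint8, blue, green, red), "camera_matrix" (3x3 intrinsics, pixels), "rvec" (rotation vector, rad) and "tvec" (3), from world to camera coordinates, as OpenCV has them; the wrist camera has in their place "T_tool_cam" (4x4, takes a point from camera to tool coordinates, whose origin is the TCP and whose axes are the flange's). Camera axes: x right, y down, z forward; pixel columns grow to the right and rows downward; lengths in mm; the calibration is good to about 2 mm. A picture is of the moment at which its call begins: read the wrist's pose just before it. There is no depth.
- ticket.job_done(): hands the job in; it is judged then, once.
The state is a dict: "time_s": time; "joint_positions": joint angles; "qvel": joint speeds; "joint_efforts": joint torques, N m; "eef_pos": TCP position; "eef_rot": TCP orientation; "contact_force": force on the tool from outside, world axes, zero at the start; "ft_torque": the same for the moment, N m; "width": finger opening in mm; "gripper_force": force on a finger pad.
Only numpy, scipy, OpenCV 4.12 (cv2) and the standard library are available. Lean on these libraries where they do the work, as an engineer would, in place of code of your own. Each camera call takes 0.05 s, during which the arm holds its last target. There are 200 camera calls.

## Working session

There is one attempt and no reset: what is moved stays moved. The work goes in short steps, Python scripts to look and compute and a tool call to move; the robot and the scene stay as the last step left them, time stands still between calls to the robot, and variables do not carry over. Pictures are saved under pics/ and viewed, at most 14 in all, crops included, and the job is handed in when it is done.

Besides the shell and the picture viewer there is one more tool, called after "Call:" by a JSON object that holds its "method" and its "body", one argument or row to a line. move_arm: Moves the arm, as the interface text tells. Its arguments: {"type":"object","properties":{"rows":{"type":"string"}},"required":["rows"]}

```bash
ls; mkdir -p pics; python3 - <<'E'
from rig import bot,capture
import cv2,pickle
s=bot.sense();print({k:s[k] for k in("time_s","eef_pos","eef_rot","contact_force","ft_torque","width")},bot.nose_length)
d={}
for n in("top","side","wrist"):
    d[n]=capture(n);cv2.imwrite(f"pics/{n}0.png",d[n]["img"])
pickle.dump((s,d),open("d0.pkl","wb"))
print(d["wrist"]["T_tool_cam"])
E
```

```text
pics
{'time_s': 0.0, 'eef_pos': array([ 222.46004257, -609.76623881,  237.85857089]), 'eef_rot': array([-1.79847676e+02,  7.63432043e-03,  2.00474513e+01]), 'contact_force': array([ 1.02637815,  0.48192157, -0.06452406]), 'ft_torque': array([-0.00247757, -0.00381182,  0.0113388 ]), 'width': 85.55230600203225} 8.0
[[ 3.90647873e-04 -9.52310505e-01 -3.05130380e-01  7.80438705e+01]
 [ 9.99999469e-01  6.63067895e-04 -7.89167099e-04 -1.55326944e+00]
 [ 9.53854278e-04 -3.05129909e-01  9.52310259e-01 -1.33877384e+02]
 [ 0.00000000e+00  0.00000000e+00  0.00000000e+00  1.00000000e+00]]
```

View pics/top0.png

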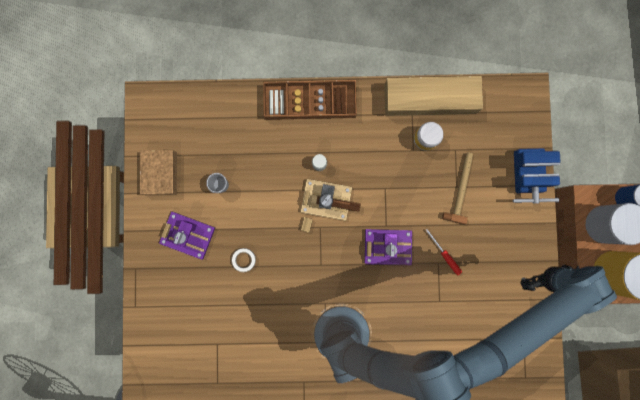

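View pics/side0.png

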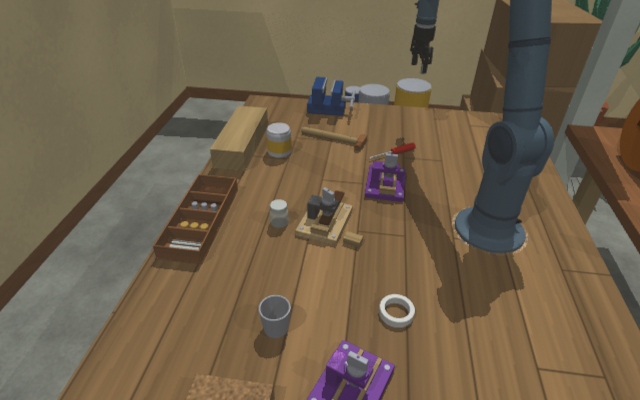

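The top view shows the plywood jig at about (327,200), with the dark blank sticking out on the right (352,206), the post and jar (319,161) above it, and the offcut (306,225) below it. In the side view the jig is at about (325,215). I'll measure roughly with rays and enlarge both views.

```bash
cat > h.py <<'E'
import numpy as np,cv2
from scipy.spatial.transform import Rotation as R
def cam(c,s=None):
    """K, R_wc (cam->world), centre"""
    K=np.array(c["camera_matrix"],float)
    if "rvec" in c:
        r=cv2.Rodrigues(np.array(c["rvec"],float))[0];return K,r.T,-r.T@np.ravel(c["tvec"])
    T=np.array(c["T_tool_cam"]);Rt=R.from_euler("xyz",s["eef_rot"],degrees=True).as_matrix()
    return K,Rt@T[:3,:3],Rt@T[:3,3]+np.array(s["eef_pos"])
def ray(C,p):
    K,Rw,o=C;return o,Rw@np.linalg.inv(K)@np.array([p[0],p[1],1.])
def onz(C,p,z):
    o,d=ray(C,p);return o+d*(z-o[2])/d[2]
def proj(C,P):
    K,Rw,o=C;q=K@Rw.T@(np.array(P,float)-o);return q[:2]/q[2]
def tri(*cps):
    A=np.zeros((3,3));b=np.zeros(3)
    for C,p in cps:
        o,d=ray(C,p);d=d/np.linalg.norm(d);M=np.eye(3)-np.outer(d,d);A+=M;b+=M@o
    X=np.linalg.solve(A,b)
    return X,[np.round(proj(C,X)-p,1) for C,p in cps]
E
python3 - <<'E'
from h import *
import pickle
s,d=pickle.load(open("d0.pkl","rb"))
C=cam(d["top"]);S=cam(d["side"])
for n,p,z in(("jig L",(300,207),20),("BL",(347,220),20),("TR",(355,187),20),("TL",(307,179),20),("blank end",(359,206),32),("base",(342,330),0),("mallet",(457,190),10),("jar",(319,161),70),("offcut",(306,225),22),("screw",(326,201),120)):print(n,onz(C,p,z).round())
print(C[2],S[2])
a=d["top"]["img"][165:240,285:375];b=d["side"]["img"][175:250,285:375]
cv2.imwrite("pics/c0.png",cv2.resize(np.vstack([a,b]),None,fx=4,fy=4,interpolation=2))
E
```

```text
jig L [460. 143.  20.]
BL [409. -28.  20.]
TR [530. -60.  20.]
TL [563. 116.  20.]
blank end [459. -72.  32.]
base [10. -1.  0.]
mallet [ 512. -435.   10.]
jar [621.  70.  70.]
offcut [394. 122.  22.]
screw [474.  48. 120.]
[ 372.8851783    57.08439799 1760.71902917] [ 377.81426648 1035.86388065  865.66100342]
```

View pics/c0.png

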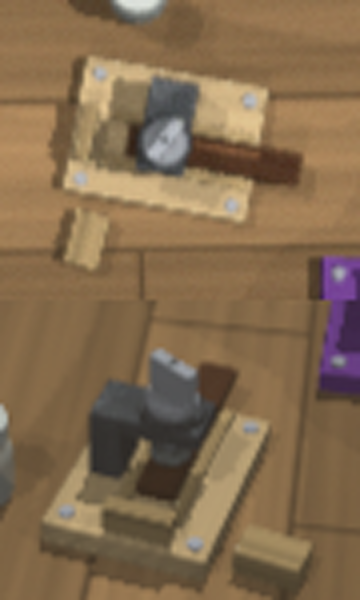

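The enlarged crop shows the stop block on the left (+y) end of the jig and the post on the far (+x) side. The knob bar sits at about (165,140) in the crop, pointing near −40° in world yaw. The jig yaw is about −10.5°, with the screw near (474,48). I'll go above it for close views.

Call:
{"method": "move_arm", "body": {
  "rows": "0 0 0.0655 15 42 1 255;0 0 0.0655 15 42 1 255;0 0 0.0655 15 42 1 255;0 0 0.0655 15 42 1 255;0 0 0.0655 15 42 1 255;0 0 0.0655 15 42 1 255;0 0 0.0655 15 42 1 255;0 0 0.0655 15 42 1 255;0 0 0.0655 15 42 1 255;0 0 0.0655 15 42 1 255;0 0 0.0655 15 42 1 255;0 0 0.0655 15 42 1 255;0 0 0.0655 15 42 1 255;0 0 0.0655 15 42 1 255;0 0 0.0655 15 42 1 255;0 0 0.0655 15 42 1 255;0 0 0 0 0 0 255;0 0 0 0 0 0 255"
}}

```text
time_s: 1.95
eef_pos: [462.5, 62.5, 255.1]
eef_rot: [-180.0, 0.0, 80.3]
contact_force: [-0.6, 0.4, 0.6]
width: -0.2
gripper_force: 0.0
```

```bash
cat > snap.py <<'E'
import sys,pickle,cv2
from rig import bot,capture
n=sys.argv[1];s=bot.sense();c=capture("wrist");pickle.dump((s,c),open(n+".pkl","wb"));cv2.imwrite(f"pics/{n}.png",c["img"])
for k in("time_s","eef_pos","eef_rot","contact_force","ft_torque","joint_positions","width"):print(k,s[k])
E
python3 snap.py w1
```

```text
time_s 1.95
eef_pos [462.54279604  62.46864892 255.05021729]
eef_rot [-1.79957682e+02  9.37623349e-03  8.02653127e+01]
contact_force [-0.6013935   0.44916481  0.55698316]
ft_torque [-0.03074374 -0.02181514  0.0193796 ]
joint_positions [ 24.70500088   3.173182   -38.08816749 113.23221002   2.16241384
  64.32789759 -24.01379708]
width -0.15277221652921694
```

View pics/w1.png

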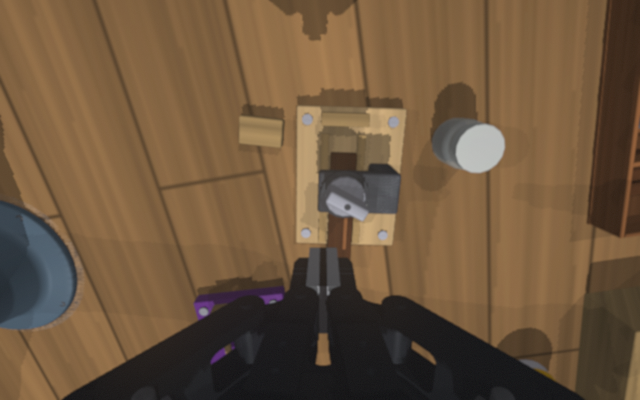

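The wrist view shows the jig upright in the image: base screws at (307,118), (394,122), (382,235) and (306,233). The bar's pin is at (348,207), the blank runs out downwards at (340,240), and its end is hidden by the fingers. I'll shift −y and down for the second view.

Call:
{"method": "move_arm", "body": {
  "rows": "0 0 0 -3 -25 -12 255;0 0 0 -3 -25 -12 255;0 0 0 -3 -25 -13 255;0 0 0 -3 -25 -13 255;0 0 0 0 0 0 255;0 0 0 0 0 0 255"
}}

```text
time_s: 2.6
eef_pos: [449.8, -40.5, 204.8]
eef_rot: [-179.9, 0.0, 79.8]
contact_force: [-0.1, 1.1, 0.1]
width: 0.0
gripper_force: 0.0
```

```bash
python3 snap.py w2
```

```text
time_s 2.6
eef_pos [449.75930872 -40.52466897 204.81611717]
eef_rot [-1.79918542e+02  1.29706582e-02  7.98022087e+01]
contact_force [-0.12400752  1.10185232  0.05593939]
ft_torque [ 0.02145025 -0.02398287 -0.01182982]
joint_positions [ 31.47410235   4.40637496 -32.37948947 118.40719224   2.77805829
  57.98223357 -12.50363017]
width 0.02837641690427601
```

View pics/w2.png

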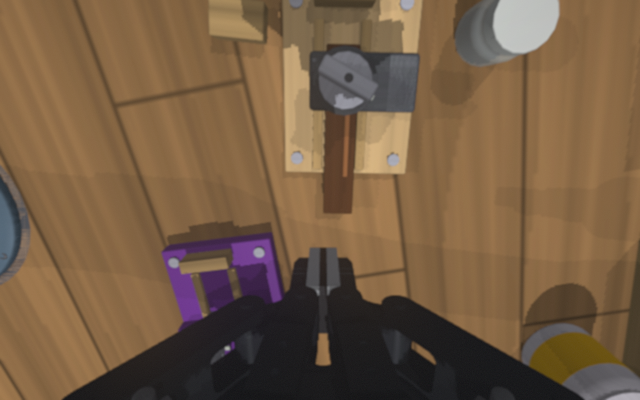

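The second wrist view shows the blank's end edge at row 213, columns 323–352. The base's lower edge is at row 173, the screws are at (296,157) and (393,159), the pin is at (349,77), and the bar runs between about (322,62) and (376,95).

```bash
python3 - <<'E'
from h import *
import pickle
s1,c1=pickle.load(open("w1.pkl","rb"));s2,c2=pickle.load(open("w2.pkl","rb"))
A=cam(c1,s1);B=cam(c2,s2)
def blob(img,p,r=8):
    x,y=p;x0=max(x-r,0);y0=max(y-r,0);w=img[y0:y+r+1,x0:x+r+1].astype(float)
    m=w[:,:,0]-w[:,:,2]*0.75; m=np.clip(m-np.percentile(m,75),0,None)
    yy,xx=np.mgrid[:m.shape[0],:m.shape[1]];return np.array([(m*xx).sum()/m.sum()+x0,(m*yy).sum()/m.sum()+y0])
P=[]
for n,p,q in(("++",(394,122),(407,4)),("-+",(307,118),(295,3)),("+-",(382,235),(393,159)),("--",(306,233),(296,157))):
    a=blob(c1["img"],p);b=blob(c2["img"],q);X,e=tri((A,a),(B,b));print(n,a.round(1),b.round(1),X.round(1),e,onz(A,a,20).round(1),onz(B,b,20).round(1));P.append((onz(A,a,20)+onz(B,b,20))/2 if 0 else onz(B,b,20))
P=np.array(P);yv=(P[0]+P[1]-P[2]-P[3])/2;print("yaw",np.degrees(np.arctan2(-yv[0],yv[1])),"centre",P.mean(0))
X,e=tri((A,(348,207)),(B,(348.5,77)));print("pin",X.round(1),e,onz(B,(348.5,77),122.5))
for p in((323,213),(352,213)):print("blank end",onz(B,p,32).round(1))
for p in((322,60),(377,97)):print("bar",onz(B,p,122).round(1))
g=c2["img"][200:225,337].astype(int);print(g.sum(1))
cv2.imwrite("pics/c2.png",cv2.resize(c2["img"][30:225,270:430],None,fx=3,fy=3,interpolation=2))
E
```

```text
++ [393.  121.7] [406.7   4.6] [550.8 106.3  17.8] [array([0.1, 0. ]), array([-0.2,  0. ])] [550.2 106.5  20. ] [550.4 105.8  20. ]
-+ [306.9 119. ] [296.6   2.5] [454.2 125.8  16.1] [array([ 0.3, -0. ]), array([-0.4,  0. ])] [454.1 126.   20. ] [454.6 124.7  20. ]
+- [382.3 234.9] [392.8 159.7] [522.1 -28.8  24.2] [array([0.1, 0. ]), array([-0.2, -0. ])] [522.5 -30.7  20. ] [523.1 -29.8  20. ]
-- [305.4 232.8] [296.6 157.9] [427.  -10.2  22.9] [array([ 0.2, -0. ]), array([-0.2,  0. ])] [426.4 -11.4  20. ] [426.9 -10.7  20. ]
yaw -11.48796282974557 centre [488.7428253   47.50635425  20.        ]
pin [481.8  49.9 124.7] [array([-0.3, -0. ]), array([ 0.5, -0. ])] [481.6908996   50.08251979 122.5       ]
blank end [443.6 -69.9  32. ]
blank end [473.1 -75.2  32. ]
bar [466.8  63.  122. ]
bar [498.2  34.8 122. ]
[200 198 197 197 198 197 197 195 198 197 195 194 205 247 292 309 308 310
 310 316 334 337 340 337 337]
```

View pics/c2.png

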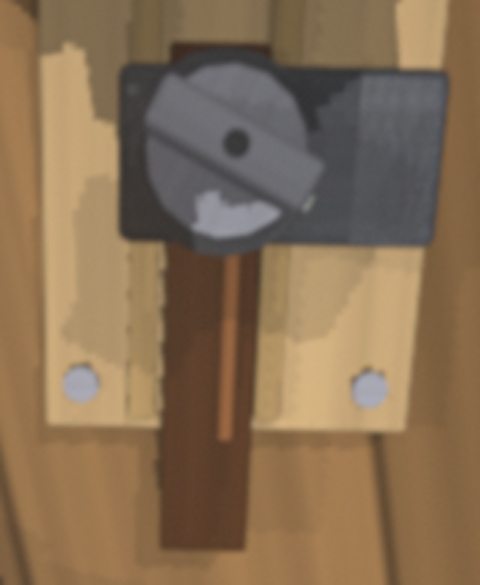

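The jig origin is at about (481.3, 49.5) with yaw −11.4°, so local y = (0.198, 0.980). The bar yaw is −41.4°. The blank end is at local y ≈ −124, which leaves about 29 mm to travel. I'll lower the closed fingers behind the blank end.

Call:
{"method": "move_arm", "body": {
  "rows": "0 0 -0.01 1 -28 0 255;0 0 -0.01 1 -28 0 255;0 0 0 0 0 -45 255;0 0 0 0 0 -45 255;0 0 0 0 0 -40 255;0 0 0 0 0 -25 255;0 0 0 0 0 -15 255;0 0 0 0 0 -9 255;0 0 0 0 0 0 255;0 0 0 0 0 0 255"
}}

```text
time_s: 3.65
eef_pos: [454.0, -94.4, 27.2]
eef_rot: [179.9, -0.0, 79.0]
contact_force: [-0.4, 1.3, 0.5]
width: -0.4
gripper_force: 0.0
```

```bash
cat > st.py <<'E'
from rig import bot
import numpy as np
s=bot.sense();p=np.array(s["eef_pos"]);d=p[:2]-[481.3,49.5]
a=np.radians(-11.4);x=np.array([np.cos(a),np.sin(a)]);y=np.array([-np.sin(a),np.cos(a)]);f=s["contact_force"]
print(s["time_s"],p.round(1),np.round(s["eef_rot"],1),"loc",(d@x).round(1),(d@y).round(1),"F",np.round(f,1),"Fy",(f[:2]@y).round(1),"T",np.round(s["ft_torque"],3),"w",round(s["width"],1),"grip",round(s["gripper_force"],1),"q",np.round(s["joint_positions"]))
E
python3 st.py; python3 -c "
from rig import capture
import cv2
a=capture('side')['img'];cv2.imwrite('pics/s1.png',cv2.resize(a[130:260,260:420],None,fx=4,fy=4,interpolation=2))"
```

```text
3.65 [454.  -94.4  27.2] [179.9  -0.   79. ] loc 1.6 -146.4 F [-0.4  1.3  0.5] Fy 1.2 T [ 0.031 -0.079  0.044] w -0.4 grip 0.0 q [ 30.  23. -25. 124.  16.  36. -18.]
```

View pics/s1.png

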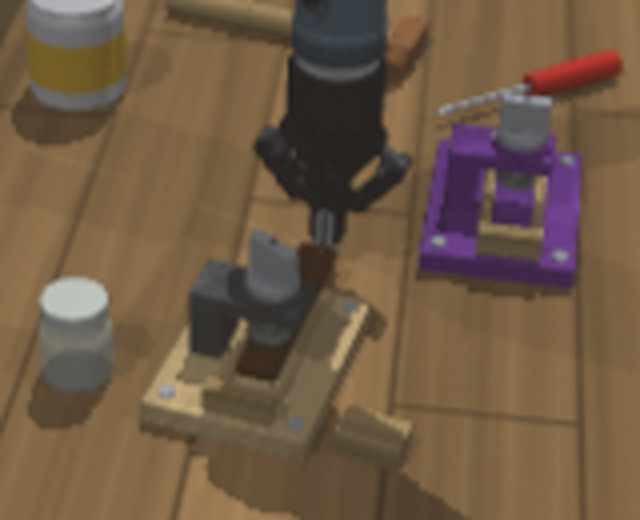

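The closed fingers (323,235) stand just behind the blank end (315,255). I'll push slowly.

Call:
{"method": "move_arm", "body": {
  "rows": "0 0 0 0.4 2 0 255;0 0 0 0.4 2 0 255;0 0 0 0.4 2 0 255;0 0 0 0.4 2 0 255;0 0 0 0.4 2 0 255;0 0 0 0.4 2 0 255;0 0 0 0.4 2 0 255;0 0 0 0.4 2 0 255;0 0 0 0.4 2 0 255;0 0 0 0.4 2 0 255;0 0 0 0.4 2 0 255;0 0 0 0.4 2 0 255;0 0 0 0.4 2 0 255;0 0 0 0.4 2 0 255"
}}

```text
time_s: 5.1
eef_pos: [458.4, -66.4, 26.3]
eef_rot: [-180.0, -0.0, 78.9]
contact_force: [-0.8, -0.6, 1.0]
width: -0.1
gripper_force: 0.4
```

```bash
python3 st.py
```

```text
5.1 [458.4 -66.4  26.3] [-180.    -0.    78.9] loc 0.5 -118.2 F [-0.8 -0.6  1. ] Fy -0.8 T [-0.194 -0.041 -0.008] w -0.1 grip 0.4 q [ 26.  23. -26. 124.  17.  37. -22.]
```

Call:
{"method": "move_arm", "body": {
  "rows": "0 0 0 0.2 1 0 255;0 0 0 0.2 1 0 255;0 0 0 0.2 1 0 255;0 0 0 0.2 1 0 255;0 0 0 0.2 1 0 255;0 0 0 0.2 1 0 255;0 0 0 0.2 1 0 255;0 0 0 0.2 1 0 255;0 0 0 0.2 1 0 255"
}}

```text
time_s: 6.0
eef_pos: [460.2, -57.5, 26.3]
eef_rot: [-180.0, -0.0, 78.9]
contact_force: [-0.4, -0.3, -0.6]
width: -0.2
gripper_force: 0.4
```

```bash
python3 st.py
```

```text
6.0 [460.2 -57.5  26.3] [-180.    -0.    78.9] loc 0.4 -109.1 F [-0.4 -0.3 -0.6] Fy -0.4 T [-0.183  0.013  0.026] w -0.2 grip 0.4 q [ 25.  23. -26. 124.  17.  37. -23.]
```

Three more millimetres to the expected contact, so I'll take small steps.

Call:
{"method": "move_arm", "body": {
  "rows": "0 0 0 0.1 0.5 0 255;0 0 0 0.1 0.5 0 255;0 0 0 0.1 0.5 0 255;0 0 0 0.1 0.5 0 255"
}}

```text
time_s: 6.4
eef_pos: [460.5, -55.8, 26.3]
eef_rot: [-180.0, 0.0, 79.0]
contact_force: [0.2, -2.3, 1.1]
width: -0.1
gripper_force: 0.9
```

```bash
python3 st.py
```

```text
6.4 [460.5 -55.8  26.3] [-180.    0.   79.] loc 0.5 -107.3 F [ 0.2 -2.3  1.1] Fy -2.2 T [-0.387  0.078 -0.044] w -0.1 grip 0.9 q [ 25.  23. -26. 124.  17.  37. -24.]
```

Call:
{"method": "move_arm", "body": {
  "rows": "0 0 0 0.1 0.5 0 255"
}}

```text
time_s: 6.5
eef_pos: [460.5, -55.8, 26.3]
eef_rot: [-180.0, 0.1, 78.9]
contact_force: [-0.8, -2.9, 1.5]
width: -0.1
gripper_force: 1.4
```

```bash
python3 st.py
```

```text
6.5 [460.5 -55.8  26.3] [-1.80e+02  1.00e-01  7.89e+01] loc 0.5 -107.4 F [-0.8 -2.9  1.5] Fy -3.0 T [-0.563  0.085 -0.032] w -0.1 grip 1.4 q [ 25.  23. -26. 124.  17.  37. -24.]
```

Call:
{"method": "move_arm", "body": {
  "rows": "0 0 0 0.1 0.5 0 255;0 0 0 0.1 0.5 0 255;0 0 0 0 0 0 255"
}}

```text
time_s: 6.8
eef_pos: [460.5, -55.7, 26.3]
eef_rot: [-180.0, 0.1, 78.9]
contact_force: [-0.9, -4.1, 1.5]
width: 0.2
gripper_force: 2.5
```

```bash
python3 st.py
```

```text
6.8 [460.5 -55.7  26.3] [-1.80e+02  1.00e-01  7.89e+01] loc 0.4 -107.3 F [-0.9 -4.1  1.5] Fy -4.2 T [-1.027  0.278  0.045] w 0.2 grip 2.5 q [ 25.  23. -26. 124.  17.  37. -24.]
```

Call:
{"method": "move_arm", "body": {
  "rows": "0 0 0 0.1 0.5 0 255;0 0 0 0.1 0.5 0 255;0 0 0 0.1 0.5 0 255;0 0 0 0 0 0 255"
}}

```text
time_s: 7.2
eef_pos: [460.5, -55.7, 26.3]
eef_rot: [-179.9, 0.2, 78.8]
contact_force: [-1.1, -7.0, 2.9]
width: -0.6
gripper_force: 3.7
```

```bash
python3 st.py
```

```text
7.2 [460.5 -55.7  26.3] [-179.9    0.2   78.8] loc 0.4 -107.2 F [-1.1 -7.   2.9] Fy -7.1 T [-1.52   0.286  0.032] w -0.6 grip 3.7 q [ 25.  23. -26. 123.  17.  37. -24.]
```

Contact confirmed at about 8 N. Now I'll back off gently at 10 mm/s, then rise.

Call:
{"method": "move_arm", "body": {
  "rows": "0 0 0 -0.2 -1 0 255;0 0 0 -0.2 -1 0 255;0 0 0 -0.2 -1 0 255;0 0 0 -0.2 -1 0 255;0 0 0 -0.2 -1 0 255;0 0 0 -0.2 -1 0 255;0 0 0 -0.2 -1 0 255;0 0 0 -0.2 -1 0 255;0 0 0 -0.2 -1 0 255;0 0 0 -0.2 -1 0 255;0 0 0 -0.2 -1 0 255;0 0 0 -0.2 -1 0 255;0 0 0 0 0 0 255;0 0 0 0 0 40 255;0 0 0 0 0 50 255;0 0 0 0 0 50 255;0 0 0 0 0 30 255;0 0 0 0 0 0 255"
}}

```text
time_s: 9.0
eef_pos: [463.0, -64.9, 201.7]
eef_rot: [179.3, 0.0, 78.9]
contact_force: [0.7, -1.2, -0.5]
width: 0.1
gripper_force: 0.0
```

Call:
{"method": "move_arm", "body": {
  "rows": "0 0 0.13 3 14 0 120;0 0 0.13 3 14 0 120;0 0 0.13 3 14 0 120;0 0 0.13 3 14 0 120;0 0 0.13 3 14 0 120;0 0 0.13 3 14 0 120;0 0 0.13 3 14 0 120;0 0 0.13 3 14 0 120;0 0 0 0 0 0 120;0 0 0 0 0 0 120"
}}

```text
time_s: 10.0
eef_pos: [482.0, 47.1, 195.4]
eef_rot: [-179.9, -0.1, 138.4]
contact_force: [0.1, 0.3, -0.1]
width: 45.4
gripper_force: 0.0
```

```bash
python3 st.py; python3 snap.py w3 >/dev/null
```

```text
10.0 [482.   47.1 195.4] [-1.799e+02 -1.000e-01  1.384e+02] loc 1.2 -2.2 F [ 0.1  0.3 -0.1] Fy 0.3 T [ 0.017 -0.018 -0.013] w 45.4 grip 0.0 q [ 28.  10. -41. 115.   8.  58.  31.]
```

View pics/w3.png

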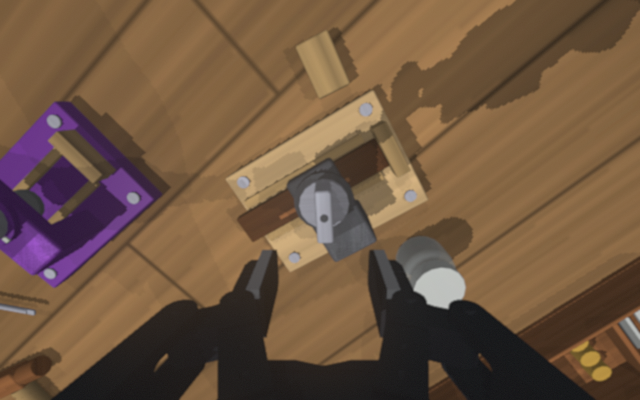

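The blank's left end sits against the stop at about (385,148), and the knob bar is nearly vertical in the image with the pin at (324,217). I'll refine the bar axis.

```bash
python3 - <<'E'
from h import *
import pickle
s,c=pickle.load(open("w3.pkl","rb"));C=cam(c,s);im=c["img"]
w=im[170:255,290:360].astype(int);v=w.sum(2);
for r in range(8,80,6):print(r+170,v[r,14:60:2])
for p in((324,217),):print("pin",onz(C,p,122.5))
m=((w.max(2)-w.min(2)<30)&(v>430)).astype(np.uint8);n,l,st,ce=cv2.connectedComponentsWithStats(m);k=1+st[1:,4].argmax();
(cx,cy),(a,b),t=cv2.minAreaRect(np.argwhere(l==k)[:,::-1].astype(np.float32));bx=cv2.boxPoints(((cx+290,cy+170),(a,b),t));print(st[k],bx)
P=[onz(C,q,122)[:2] for q in bx];print(np.round(P,1))
for i in range(2):e=P[i+1]-P[i];print(np.linalg.norm(e),np.degrees(np.arctan2(e[1],e[0])))
E
cat > crop.py <<'E'
import cv2,sys
n,x0,y0,x1,y1,f,o=sys.argv[1:];im=cv2.imread(f"pics/{n}.png")[int(y0):int(y1),int(x0):int(x1)];cv2.imwrite(f"pics/{o}.png",cv2.resize(im,None,fx=int(f),fy=int(f),interpolation=2))
E
python3 crop.py w3 220 80 440 280 3 c3
```

```text
178 [205 218 248 243 249 245 246 218 200 209 207 202 191 190 186 184 181 182
 176 170 161 191 192]
184 [233 235 245 303 408 416 283 250 252 251 254 252 251 281 326 327 298 257
 209 183 185 178 168]
190 [378 450 452 449 450 376 281 283 287 292 300 305 285 269 301 321 324 327
 328 322 254 185 179]
196 [463 462 459 455 455 434 517 532 514 508 501 489 474 380 300 302 315 326
 329 326 329 309 198]
202 [451 448 447 447 446 423 501 530 512 506 498 487 475 396 299 299 297 301
 318 327 325 328 280]
208 [452 454 452 450 452 436 481 528 511 502 495 486 478 413 308 296 297 297
 298 307 322 322 237]
214 [460 456 453 452 454 439 459 525 509 420 386 436 477 431 319 300 302 301
 304 304 309 260 218]
220 [254 378 446 449 446 434 447 517 406 261 244 280 434 445 327 289 294 307
 311 261 235 231 236]
226 [428 443 423 364 289 314 403 504 508 490 494 485 480 453 351 295 243 226
 231 233 233 236 228]
232 [447 446 447 445 444 412 343 490 506 490 491 488 478 464 359 244 236 236
 233 233 251 270 277]
238 [460 476 466 462 456 467 447 473 502 488 488 489 480 471 380 266 263 268
 269 270 270 273 276]
244 [474 470 464 458 455 458 467 474 474 431 296 285 292 284 286 287 279 272
 267 276 275 265 270]
pin [480.75399771  50.23491281 122.5       ]
[  10   14   32   59 1089] [[298.8287  184.74585]
 [328.37845 183.19061]
 [331.4586  241.7127 ]
 [301.90884 243.26794]]
[[452.   52.8]
 [464.5  68.6]
 [498.7  41.6]
 [485.5  24.8]]
20.136852711626137 51.55307688187136
43.54691988805695 -38.31481937491624
```

View pics/c3.png

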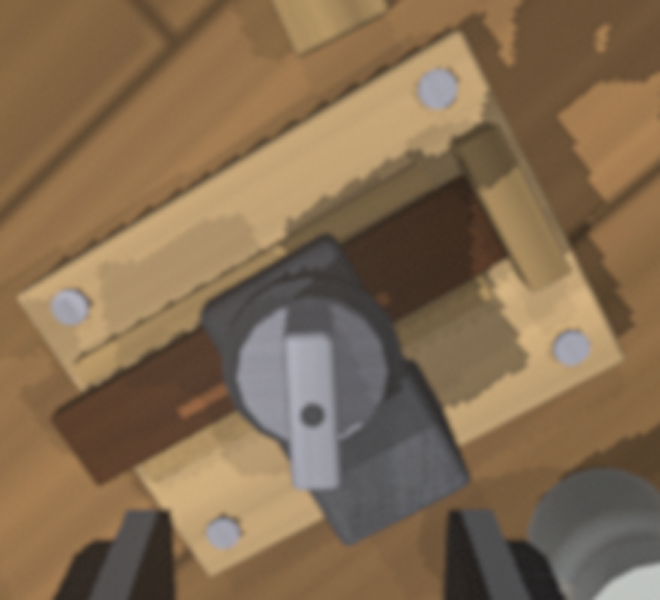

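The blank's end meets the stop at about (480,215) in the crop. The bar tilts about 4° in the image, so its yaw is about −38.3°. I'll centre and descend.

Call:
{"method": "move_arm", "body": {
  "rows": "0 0 0.053 -0.7 3 -30 120;0 0 0 0 0 -30 120;0 0 0 0 0 -20 120;0 0 0 0 0 -11 120;0 0 0 0 0 0 120;0 0 0 0 0 0 120;0 0 0 0 0 0 120"
}}

```text
time_s: 10.75
eef_pos: [483.3, 50.3, 106.5]
eef_rot: [179.9, 0.1, 141.5]
contact_force: [0.5, -0.4, 0.1]
width: 45.2
gripper_force: 0.0
```

```bash
python3 st.py; python3 snap.py w4 >/dev/null; python3 - <<'E'
from h import *
import pickle
s,c=pickle.load(open("w4.pkl","rb"));C=cam(c,s)
print(proj(C,(481.3,50.2,122.5)));v=c["img"].astype(int).sum(2)
for r in range(200,330,12):print(r,v[r,280:380:3])
E
python3 crop.py w4 200 140 440 340 3 c4
```

```text
10.75 [483.3  50.3 106.5] [1.799e+02 1.000e-01 1.415e+02] loc 1.8 1.2 F [ 0.5 -0.4  0.1] Fy -0.3 T [-0.062  0.015  0.052] w 45.2 grip 0.0 q [ 24.  19. -39. 119.  16.  48.  27.]
[318.00313849 291.62925923]
200 [387 379 399 403 395 324 195 162 170 170 179 187 188 190 188 184 183 184
 182 161 149 154 150 148 151 147 147 145 144 140 140 138 135 138]
212 [175 194 220 232 230 172 161 175 180 184 186 187 187 186 186 185 180 180
 172 152 163 155 182 205 201 172 140 142 138 141 143 138 186 242]
224 [246 175 170 167 165 167 202 249 257 260 260 267 278 304 267 263 264 256
 253 219 175 174 178 179 158 230 258 277 273 286 281 280 290 310]
236 [219 162 200 266 280 279 278 281 272 251 247 246 250 253 257 255 253 274
 321 316 283 288 284 198 151 171 174 256 299 335 335 331 329 329]
248 [224 263 277 278 275 278 279 276 256 262 270 268 265 262 262 261 257 247
 246 260 276 274 271 275 267 153 157 178 145 141 219 315 314 313]
260 [234 256 251 275 277 276 276 276 426 297 276 274 274 275 272 272 254 246
 247 245 248 267 277 275 277 204 151 205 222 180 102 105 137 245]
272 [420 248 419 431 431 446 456 460 303 283 277 272 276 274 273 273 259 242
 252 253 251 250 253 273 235 235 235 247 243 212 112 110 103 102]
284 [513 513 508 493 493 436 406 437 306 282 278 275 271 276 275 270 257 281
 315 416 323 235 233 234 230 243 246 249 248 209 112 116 107 101]
296 [480 474 463 465 471 481 487 491 435 444 461 308 221 238 382 432 351 236
 241 253 270 275 271 263 263 263 261 268 246 256 167 109 111  97]
308 [501 435 489 485 478 479 479 479 420 468 455 439 442 438 433 427 348 264
 275 271 265 262 254 234 245 251 250 257 239 240 249 156 112 106]
320 [319 286 287 286 286 293 299 310 353 463 448 436 443 437 429 433 400 248
 240 238 236 239 237 236 232 250 279 289 259 259 259 263 158 106]
```

View pics/c4.png

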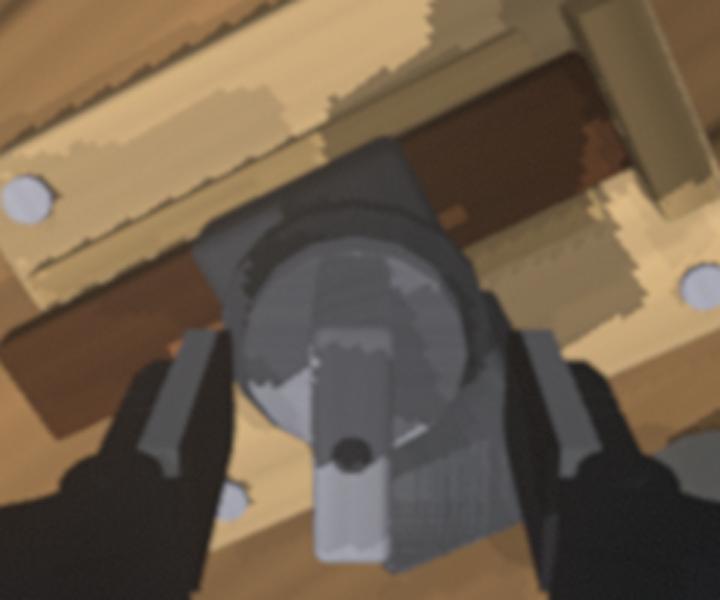

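The bar is square between the fingers, and the pin is seen at (317.3,291.7) against a predicted (318.0,291.6). The TCP is 2 mm too far in +x, so I'll correct that and close.

Call:
{"method": "move_arm", "body": {
  "rows": "0 0 0 -2 0 -1.5 120;0 0 0 0 0 0 120;0 0 0 0 0 0 255;0 0 0 0 0 0 255;0 0 0 0 0 0 255;0 0 0 0 0 0 255;0 0 0 0 0 0 255;0 0 0 0 0 0 255"
}}

```text
time_s: 11.6
eef_pos: [479.9, 50.1, 104.0]
eef_rot: [-179.9, -0.0, 141.6]
contact_force: [-2.0, -1.2, 6.7]
width: 10.9
gripper_force: 58.9
```

```bash
python3 st.py
```

```text
11.6 [479.9  50.1 104. ] [-179.9   -0.   141.6] loc -1.5 0.3 F [-2.  -1.2  6.7] Fy -1.6 T [-0.235  0.59  -0.01 ] w 10.9 grip 58.9 q [ 24.  19. -39. 119.  16.  48.  27.]
```

Gripped. I'll turn clockwise 0.8 rad, which is below the smallest gap.

Call:
{"method": "move_arm", "body": {
  "rows": "0 0 -0.1 0 0 0 255;0 0 -0.1 0 0 0 255;0 0 -0.1 0 0 0 255;0 0 -0.1 0 0 0 255;0 0 -0.1 0 0 0 255;0 0 -0.1 0 0 0 255;0 0 -0.1 0 0 0 255;0 0 -0.1 0 0 0 255"
}}

```text
time_s: 12.4
eef_pos: [482.0, 51.1, 104.1]
eef_rot: [179.7, -0.1, 95.6]
contact_force: [2.3, 0.6, -0.2]
width: 11.0
gripper_force: 58.4
```

```bash
python3 st.py
```

```text
12.4 [482.   51.1 104.1] [ 1.797e+02 -1.000e-01  9.560e+01] loc 0.3 1.7 F [ 2.3  0.6 -0.2] Fy 1.1 T [ 0.073 -0.487  0.119] w 11.0 grip 58.4 q [ 17.  17. -31. 119.  12.  46. -16.]
```

Call:
{"method": "move_arm", "body": {
  "rows": "0 0 -0.05 0 0 0 255;0 0 -0.05 0 0 0 255;0 0 -0.05 0 0 0 255;0 0 -0.05 0 0 0 255;0 0 -0.05 0 0 0 255"
}}

```text
time_s: 12.9
eef_pos: [482.6, 51.1, 104.1]
eef_rot: [179.7, -0.1, 81.4]
contact_force: [4.0, -0.5, -2.4]
width: 10.6
gripper_force: 58.4
```

```bash
python3 st.py
```

```text
12.9 [482.6  51.1 104.1] [ 1.797e+02 -1.000e-01  8.140e+01] loc 1.0 1.8 F [ 4.  -0.5 -2.4] Fy 0.3 T [ 0.046 -0.792  0.102] w 10.6 grip 58.4 q [ 15.  17. -29. 119.  11.  46. -29.]
```

Still free at 0.10. I'll take steps of about 0.12 rad.

Call:
{"method": "move_arm", "body": {
  "rows": "0 0 -0.04 0 0 0 255;0 0 -0.04 0 0 0 255;0 0 -0.04 0 0 0 255"
}}

```text
time_s: 13.2
eef_pos: [483.0, 51.0, 104.1]
eef_rot: [179.7, -0.2, 74.5]
contact_force: [4.5, -0.2, -3.1]
width: 10.8
gripper_force: 58.4
```

```bash
python3 st.py|grep -o 'rot.*\|^.*grip'
```

```text
13.2 [483.   51.  104.1] [179.7  -0.2  74.5] loc 1.4 1.8 F [ 4.5 -0.2 -3.1] Fy 0.6 T [ 0.01  -0.979  0.115] w 10.8 grip
```

Call:
{"method": "move_arm", "body": {
  "rows": "0 0 -0.04 0 0 0 255;0 0 -0.04 0 0 0 255"
}}

```text
time_s: 13.4
eef_pos: [483.2, 50.9, 104.1]
eef_rot: [179.6, -0.2, 69.9]
contact_force: [4.9, -0.7, -3.2]
width: 10.8
gripper_force: 58.4
```

```bash
python3 st.py
```

```text
13.4 [483.2  50.9 104.1] [179.6  -0.2  69.9] loc 1.6 1.8 F [ 4.9 -0.7 -3.2] Fy 0.3 T [-0.041 -0.995  0.158] w 10.8 grip 58.4 q [ 13.  16. -27. 119.  10.  46. -40.]
```

Call:
{"method": "move_arm", "body": {
  "rows": "0 0 -0.04 0.3 0 0 255;0 0 -0.04 0.3 0 0 255"
}}

```text
time_s: 13.6
eef_pos: [483.5, 50.9, 104.1]
eef_rot: [179.7, -0.2, 65.3]
contact_force: [3.5, -0.5, -2.2]
width: 10.7
gripper_force: 58.5
```

```bash
python3 st.py
```

```text
13.6 [483.5  50.9 104.1] [179.7  -0.2  65.3] loc 1.9 1.8 F [ 3.5 -0.5 -2.2] Fy 0.2 T [-0.066 -0.773  0.152] w 10.7 grip 58.5 q [ 13.  16. -26. 119.  10.  46. -44.]
```

Call:
{"method": "move_arm", "body": {
  "rows": "0 0 -0.04 0.3 0 0 255;0 0 -0.04 0.3 0 0 255"
}}

```text
time_s: 13.8
eef_pos: [483.8, 50.7, 104.1]
eef_rot: [179.8, -0.2, 60.7]
contact_force: [3.2, 0.1, -0.4]
width: 11.0
gripper_force: 58.6
```

```bash
python3 st.py
```

```text
13.8 [483.8  50.7 104.1] [179.8  -0.2  60.7] loc 2.2 1.7 F [ 3.2  0.1 -0.4] Fy 0.7 T [-0.131 -0.631  0.126] w 11.0 grip 58.6 q [ 12.  16. -25. 119.  10.  46. -48.]
```

Call:
{"method": "move_arm", "body": {
  "rows": "0 0 -0.04 0 0 0 255;0 0 -0.04 0 0 0 255;0 0 -0.04 0 0 0 255"
}}

```text
time_s: 14.1
eef_pos: [484.1, 50.5, 104.1]
eef_rot: [179.7, -0.3, 53.9]
contact_force: [4.7, 0.0, -1.6]
width: 11.1
gripper_force: 58.5
```

```bash
python3 st.py
```

```text
14.1 [484.1  50.5 104.1] [179.7  -0.3  53.9] loc 2.5 1.5 F [ 4.7  0.  -1.6] Fy 1.0 T [-0.14  -0.851  0.103] w 11.1 grip 58.5 q [ 11.  16. -24. 119.   9.  46. -55.]
```

Call:
{"method": "move_arm", "body": {
  "rows": "0 0 -0.04 0 0 0 255;0 0 -0.04 0 0 0 255;0 0 -0.04 0 0 0 255"
}}

```text
time_s: 14.4
eef_pos: [484.4, 50.3, 104.1]
eef_rot: [179.7, -0.3, 47.0]
contact_force: [3.9, -2.0, -2.7]
width: 10.7
gripper_force: 58.4
```

```bash
python3 st.py
```

```text
14.4 [484.4  50.3 104.1] [179.7  -0.3  47. ] loc 2.8 1.4 F [ 3.9 -2.  -2.7] Fy -1.2 T [-0.305 -0.914  0.172] w 10.7 grip 58.4 q [ 10.  16. -23. 119.   9.  46. -61.]
```

Call:
{"method": "move_arm", "body": {
  "rows": "0 0 -0.04 0 0 0 255;0 0 -0.04 0 0 0 255"
}}

```text
time_s: 14.6
eef_pos: [484.5, 50.1, 104.1]
eef_rot: [179.7, -0.3, 42.4]
contact_force: [4.9, -2.1, -3.2]
width: 10.9
gripper_force: 58.4
```

```bash
python3 st.py
```

```text
14.6 [484.5  50.1 104.1] [179.7  -0.3  42.4] loc 3.0 1.2 F [ 4.9 -2.1 -3.2] Fy -1.1 T [-0.285 -0.959  0.166] w 10.9 grip 58.4 q [  9.  16. -22. 119.   8.  46. -66.]
```

Call:
{"method": "move_arm", "body": {
  "rows": "0 0 -0.04 0.2 0 0 255;0 0 -0.04 0.2 0 0 255"
}}

```text
time_s: 14.8
eef_pos: [484.7, 49.9, 104.1]
eef_rot: [179.8, -0.3, 37.8]
contact_force: [3.6, -1.9, -1.7]
width: 11.1
gripper_force: 58.5
```

```bash
python3 st.py
```

```text
14.8 [484.7  49.9 104.1] [179.8  -0.3  37.8] loc 3.2 1.0 F [ 3.6 -1.9 -1.7] Fy -1.1 T [-0.408 -0.848  0.194] w 11.1 grip 58.5 q [  9.  16. -21. 119.   8.  46. -70.]
```

Call:
{"method": "move_arm", "body": {
  "rows": "0 0 -0.03 0.1 0 0 255;0 0 -0.03 0.1 0 0 255"
}}

```text
time_s: 15.0
eef_pos: [484.8, 49.8, 104.1]
eef_rot: [179.8, -0.3, 34.4]
contact_force: [5.5, -2.1, -4.0]
width: 10.8
gripper_force: 58.4
```

```bash
python3 st.py
```

```text
15.0 [484.8  49.8 104.1] [179.8  -0.3  34.4] loc 3.3 1.0 F [ 5.5 -2.1 -4. ] Fy -1.0 T [-0.496 -1.157  0.299] w 10.8 grip 58.4 q [  8.  16. -21. 119.   8.  46. -73.]
```

Torque is climbing at 0.30, so small steps now.

Call:
{"method": "move_arm", "body": {
  "rows": "0 0 -0.03 0 0 0 255"
}}

```text
time_s: 15.1
eef_pos: [484.8, 49.7, 104.1]
eef_rot: [179.8, -0.3, 32.7]
contact_force: [5.6, -1.8, -3.9]
width: 11.2
gripper_force: 58.4
```

```bash
python3 st.py
```

```text
15.1 [484.8  49.7 104.1] [179.8  -0.3  32.7] loc 3.4 0.9 F [ 5.6 -1.8 -3.9] Fy -0.6 T [-0.468 -1.168  0.302] w 11.2 grip 58.4 q [  8.  16. -21. 119.   8.  46. -75.]
```

Call:
{"method": "move_arm", "body": {
  "rows": "0 0 -0.03 0 0 0 255"
}}

```text
time_s: 15.2
eef_pos: [484.9, 49.6, 104.1]
eef_rot: [179.8, -0.3, 31.0]
contact_force: [5.1, -3.2, -3.5]
width: 11.3
gripper_force: 58.4
```

```bash
python3 st.py
```

```text
15.2 [484.9  49.6 104.1] [179.8  -0.3  31. ] loc 3.5 0.9 F [ 5.1 -3.2 -3.5] Fy -2.2 T [-0.476 -1.152  0.274] w 11.3 grip 58.4 q [  8.  16. -20. 119.   8.  46. -76.]
```

Call:
{"method": "move_arm", "body": {
  "rows": "0 0 -0.03 0 0 0 255"
}}

```text
time_s: 15.3
eef_pos: [484.9, 49.5, 104.1]
eef_rot: [179.8, -0.3, 29.3]
contact_force: [5.7, -1.8, -4.0]
width: 10.9
gripper_force: 58.4
```

```bash
python3 st.py
```

```text
15.3 [484.9  49.5 104.1] [179.8  -0.3  29.3] loc 3.5 0.8 F [ 5.7 -1.8 -4. ] Fy -0.7 T [-0.575 -1.247  0.289] w 10.9 grip 58.4 q [  7.  16. -20. 119.   8.  46. -78.]
```

Call:
{"method": "move_arm", "body": {
  "rows": "0 0 -0.03 0 0 0 255"
}}

```text
time_s: 15.4
eef_pos: [485.0, 49.5, 104.2]
eef_rot: [179.8, -0.3, 27.6]
contact_force: [5.3, -3.1, -3.6]
width: 10.8
gripper_force: 58.4
```

```bash
python3 st.py; python3 snap.py w5 >/dev/null; python3 crop.py w5 200 140 440 340 3 c5
```

```text
15.4 [485.   49.5 104.2] [179.8  -0.3  27.6] loc 3.6 0.7 F [ 5.3 -3.1 -3.6] Fy -2.0 T [-0.602 -1.219  0.391] w 10.8 grip 58.4 q [  7.  16. -20. 119.   8.  46. -80.]
```

View pics/c5.png

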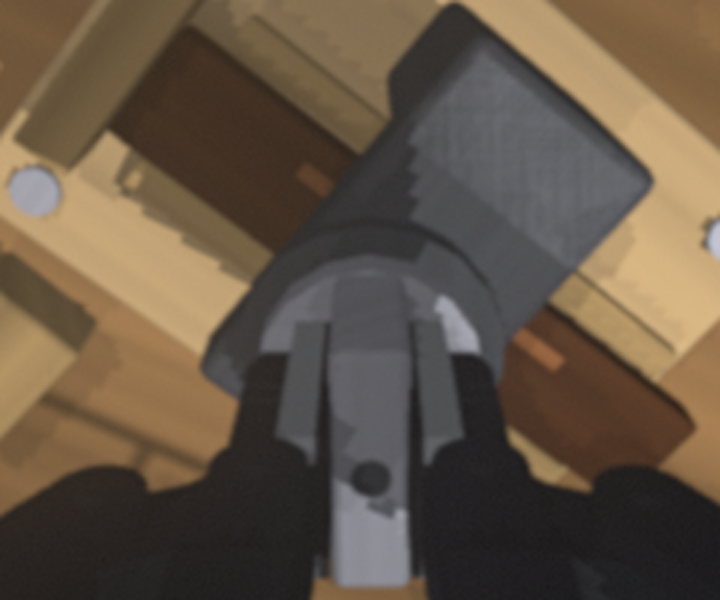

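The bar is still square in the grip, with the pin at (370,478) in the crop. The torque read 0.39, about the slip level. I'll average the sag while holding still, and check the blank's end.

```bash
python3 - <<'E'
from rig import bot,capture
from h import *
import pickle
s,c=pickle.load(open("w5.pkl","rb"));C=cam(c,s)
for P in((15,-95,32),(-15,-95,32)):
    a=np.radians(-11.4);q=np.array([481.3+P[0]*np.cos(a)-P[1]*np.sin(a),49.5+P[0]*np.sin(a)+P[1]*np.cos(a),32]);r=proj(C,q);print(r,(r-[200,140])*3)
t=[]
for i in range(8):capture("wrist");t.append(bot.sense()["ft_torque"][2])
print(np.round(t,3),np.mean(t),np.mean(t[3:]))
E
```

```text
[433.31143614 283.74446362] [699.93430841 431.23339087]
[405.73650867 310.23816115] [617.20952602 510.71448346]
[0.264 0.19  0.151 0.183 0.256 0.207 0.174 0.169] 0.19901558046945075 0.1975785280556184
```

Call:
{"method": "move_arm", "body": {
  "rows": "0 0 -0.03 0 0 0 255;0 0 -0.03 0 0 0 255"
}}

```text
time_s: 16.05
eef_pos: [485.0, 49.3, 104.2]
eef_rot: [179.8, -0.3, 24.1]
contact_force: [5.8, -3.3, -4.3]
width: 10.9
gripper_force: 58.4
```

```bash
python3 st.py
```

```text
16.05 [485.   49.3 104.2] [179.8  -0.3  24.1] loc 3.7 0.5 F [ 5.8 -3.3 -4.3] Fy -2.0 T [-0.693 -1.288  0.35 ] w 10.9 grip 58.4 q [  7.  16. -19. 119.   7.  46. -83.]
```

Call:
{"method": "move_arm", "body": {
  "rows": "0 0 -0.03 0 0 0 255"
}}

```text
time_s: 16.15
eef_pos: [485.0, 49.3, 104.2]
eef_rot: [179.8, -0.4, 22.4]
contact_force: [6.3, -3.3, -4.2]
width: 10.9
gripper_force: 58.4
```

```bash
python3 st.py; python3 - <<'E'
from rig import bot,capture
import numpy as np
t=[]
for i in range(8):capture("wrist");t.append(bot.sense()["ft_torque"][2])
print(np.round(t,3),np.mean(t))
E
```

```text
16.15 [485.   49.3 104.2] [179.8  -0.4  22.4] loc 3.7 0.5 F [ 6.3 -3.3 -4.2] Fy -2.0 T [-0.704 -1.329  0.332] w 10.9 grip 58.4 q [  6.  16. -19. 119.   7.  46. -84.]
[0.218 0.233 0.213 0.233 0.185 0.192 0.168 0.218] 0.20744042839073182
```

The plateau is at 0.35 moving, and the sag is unchanged at 0.20 after a further 5°. The clutch is slipping, so I stop here, release and rise.

Call:
{"method": "move_arm", "body": {
  "rows": "0 0 0 0 0 0 120;0 0 0 0 0 0 120;0 0 0 0 0 0 120;0 0 0 0 0 0 120;0 0 0 0 0 0 120;0 0 0 0 0 10 120;0 0 0 0 0 30 120;0 0 0 0 0 45 120;0 0 0 0 0 45 120;0 0 0 0 0 30 120;0 0 0 0 0 0 120"
}}

```text
time_s: 17.65
eef_pos: [485.7, 51.2, 270.4]
eef_rot: [179.8, -0.7, 22.4]
contact_force: [0.2, 0.4, 0.5]
width: 45.4
gripper_force: 0.0
```

```bash
python3 st.py; python3 snap.py w6 >/dev/null; python3 crop.py w6 200 80 420 300 3 c6; python3 - <<'E'
from h import *
import pickle
s,c=pickle.load(open("w6.pkl","rb"));C=cam(c,s);a=np.radians(-11.4)
for P in((15,-95,32),(-15,-95,32),(15,65,32),(-15,65,32)):
    q=np.array([481.3+P[0]*np.cos(a)-P[1]*np.sin(a),49.5+P[0]*np.sin(a)+P[1]*np.cos(a),P[2]]);print((proj(C,q)-[200,80])*3)
E
```

```text
17.65 [485.7  51.2 270.4] [179.8  -0.7  22.4] loc 4.0 2.6 F [0.2 0.4 0.5] Fy 0.4 T [ 0.022 -0.048  0.039] w 45.4 grip 0.0 q [  8.   3. -20. 111.   1.  65. -80.]
[579.66232145 383.49641537]
[536.48296498 439.36822212]
[252.94597633 165.89623786]
[213.06055985 229.97359827]
```

View pics/c6.png

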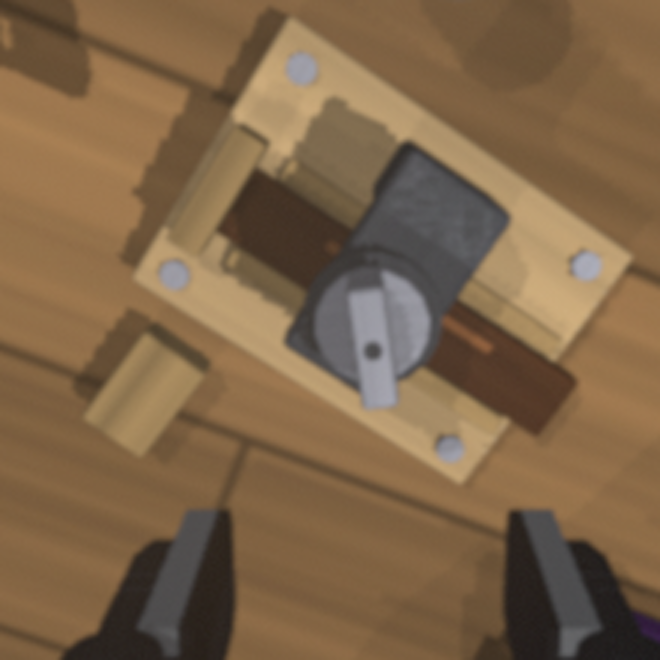

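The blank's outer corners are at (577,380) and (538,435) in the crop, against (580,383) and (536,439) predicted for home. Its inner end sits against the stop, and the knob and offcut are free of the fingers. Handing in.

```bash
python3 -c "
from rig import ticket
print(ticket.job_done())"
```

```text
the job is handed in; nothing more can be done
None
```

I slid the blank against the stop at about 8 N and turned the thumbscrew until its clutch slipped, running on an estimated 5–12° judged from torque alone. I then released it, touched nothing else, and handed the job in at about 18 s.

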